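Sweep the carrot slices off the board into the tray

TASK

With your fingertips, gently sweep the three carrot slices along the chopping board and off its end into the plain tray, the one without dividers, so that all three end up lying inside it. Only push the slices: do not pinch, lift or press down hard on them. Leave the two garlic bulbs on the board where they are.

Things in the scene. Friction and masses are not known exactly. Their poses are not given: they have to be found in the camera images.
- board: wooden chopping board, fixed, 220 mm (its x) x 380 mm (its y) x 16 mm high; origin at the centre of its underside, top 16 mm above. At yaw 0 its x points away from the robot, its y to the left. Two slices lie near its long edges (about 75 mm either side of its centre line along y), the third on that line, in a row with the two garlic bulbs, in any order
- plain_tray: plain shallow steel tray with one undivided space, where the slices go. Fixed; 220 mm (its x, along the board's short side) x 126 mm (its y) x 13 mm high, its rim 3 mm lower than the board's top; walls 3 mm, floor 2 mm; butts against one short end of the board (2 mm gap), which end varies. Origin at the centre of its underside; axes as the board's
- divided_tray: like the plain tray, but with three dividers (four compartments); not for the slices. Fixed; 220 mm (its x, along the board's short side) x 126 mm (its y) x 13 mm high, its rim 3 mm lower than the board's top; walls 3 mm, floor 2 mm; butts against one short end of the board (2 mm gap), which end varies. Origin at the centre of its underside; axes as the board's
- slice_1: carrot slice: orange disc lying flat on the board at the start, 36 mm diameter, 13 mm thick, about 14 g, loose, slides (friction as carrot on wood), all three slices alike; origin at the centre of its underside, z its axis
- slice_2: carrot slice: orange disc lying flat on the board at the start, 36 mm diameter, 13 mm thick, about 14 g, loose, slides (friction as carrot on wood), all three slices alike; origin at the centre of its underside, z its axis
- slice_3: carrot slice: orange disc lying flat on the board at the start, 36 mm diameter, 13 mm thick, about 14 g, loose, slides (friction as carrot on wood), all three slices alike; origin at the centre of its underside, z its axis
- slice_1_center (a point): the middle of slice_1, 6.5 mm above its underside
- slice_2_center (a point): the middle of slice_2, 6.5 mm above its underside
- slice_3_center (a point): the middle of slice_3, 6.5 mm above its underside
- garlic_small: garlic bulb, about 53 mm across, 52 mm high, 28 g, loose on the board near its centre line; origin at the centre of its underside. Not to be moved
- garlic_large: garlic bulb, about 61 mm across, 59 mm high, 42 g, loose on the board near its centre line; origin at the centre of its underside. Not to be moved
There are look-alikes about, which are no part of the job. What is shaped like the slice_1 but white is not meant.

How it is judged:
By the outcome, as a careful person would: the job done as asked, in the order asked, and still so for the second after the job is handed in, with the robot touching nothing.
It also fails if it takes over 67 s, if anything falls off the work surface, if the arm or the gripper's body presses on something with over 40 N, if the wrist force passes 120 N, or if a joint passes its speed limit or range.

ROBOT

A 7-joint arm with a two-finger parallel gripper is mounted at the origin on a cart in front of the work surface, level with it; the furniture and walls round the work are solid. World frame = base frame: x ahead of the robot, y to its left, z up, the work surface at z = 0. Lengths are in m, angles in rad, forces in N, time in s.
With the tool pointing down it reaches from about 0.4 to 0.85 m from the base axis. Payload 4.5 kg.
Tool frame: the origin (TCP) lies on the centre line of the jaws, within the pads' length; the fingertips stand 11 mm ahead of it and the grasp point (between the pads) lies 8 mm behind it; z points along the fingers, y is the line along which they close (so a half turn about z gives the same grasp; the last joint's range is limited). The gripper opens to 88 mm and grips with 3 to 60 N. Pads are 18 mm wide; open, the fingers measure 123 mm over their backs; the gripper's body (75 mm by 187 mm) begins 45 mm behind the grasp point.
Start: joints at [-1.161, 0.689, -0.195, 1.565, 0.157, 0.902, -0.215], TCP at [0.229, 0.581, 0.25] pointing down, gripper open.
Joint ranges: [-3.01, 3.01], [-0.46, 2.08], [-1.47, 1.51], [0.13, 2.56], [-1, 4.14], [0.04, 2.09], [-2.66, 2.66]. Speed limits (rad/s): [2.57, 2.57, 3.14, 3.14, 3.14, 3.14, 3.14].

INTERFACE

Orientations are given as a unit quaternion [x, y, z, w].
In Python, from plant import * gives the robot as it stands. The module is installed in compiled form; this text tells all that it offers.
- The arm moves only by the tool send_rows, never from a script. Its argument "motion" is a list of rows, each an object of numbers: "x", "y", "z": the shift along the tool's x, y, z in cm; "rx", "ry", "rz": the turn, a rotation vector about the tool's x, y, z in rad; "jaw": the finger opening in cm, from 0 to 8.81. In form: [{"x": .., "y": .., "z": .., "rx": .., "ry": .., "rz": .., "jaw": ..}, ...]. A call has exactly 5 rows; each row shifts and turns the commanded pose from where the row before left it, along the tool's axes as they then stand; what a row does not reach is not made up. A row lasts 1/10 s, in which the tool goes at most 50 mm and 8.59 degrees, less where a joint would pass 70% of its speed; a pose out of reach is approached as far as the arm can. A call is refused whole if a number of a shift passes 5 or a number of a turn 0.15, either way. A call with a gripper value outside its range is refused whole. The fingers move at their own pace and stop on an object; "grip_force" is the grip in N (left out, the last holds). Time passes only in rows, so rows that do not move let the fingers close, or fill a call up. It gives the time, the measured TCP pose, the force, the opening and the grip force at its end, in the units of the state.
- get_state(): the state, without advancing time (a new reading comes with each control period).
- snapshot(name): name is "scene" or "top"; returns a dict with "img" (384x512x3 uint8, red, green, blue), "vertical_fov" (degrees; the focal length in pixels is half the picture's height over the tangent of half this angle, whatever the lens; pixels are square), "cx", "cy" (the principal point, pixels), "extrinsics" (4x4, takes a point from camera to world coordinates). Camera axes: x right, y up, looking along -z (the intrinsics and any distortion apply to the point x, -y, -z); pixel columns grow to the right and rows downward; lengths in m; the calibration is good to about 2 mm. A picture is of the moment at which its call begins. There is no depth.
- finish_job(): hands the job in; it is judged then, once.
The state is a dict: "clock": time; "q": joint angles; "qd": joint speeds; "joint_torque": joint torques, N m; "tool_pos": TCP position; "eef_rot": TCP orientation; "contact_force": force on the tool from outside, world axes, zero at the start; "moment": the same for the moment, N m; "opening": opening from 0.0 (shut) to 1.0 (fully open); "finger_force": force on a finger pad.
Only numpy, scipy, OpenCV 4.12 (cv2) and the standard library are available. Lean on these libraries where they do the work, as an engineer would, in place of code of your own. Each camera call takes 0.05 s, during which the arm holds its last target. There are 200 camera calls.

## Working session

There is one attempt and no reset: what is moved stays moved. The work goes in short steps, Python scripts to look and compute and a tool call to move; the robot and the scene stay as the last step left them, time stands still between calls to the robot, and variables do not carry over. Pictures are saved under pics/ and viewed, at most 10 in all, crops included, and the job is handed in when it is done.

Besides the shell and the picture viewer there is one more tool, called after ">>>" as a command line: name --argument value ..., lists and objects as JSON in quotes. send_rows: Moves the arm, as the interface text tells. Its arguments: {"type":"object","properties":{"motion":{"type":"array"},"grip_force":{"type":"number"}},"required":["motion"]}

```bash
mkdir -p pics
cat > h.py <<'E'
from plant import *
import numpy as np, cv2
def ray(s,u,v):
    f=s["img"].shape[0]/2/np.tan(np.radians(s["vertical_fov"])/2)
    E=np.array(s["extrinsics"]); d=E[:3,:3]@np.array([(u-s["cx"])/f,-(v-s["cy"])/f,-1.])
    return E[:3,3],d
def onz(s,u,v,z):
    o,d=ray(s,u,v); return o+d*(z-o[2])/d[2]
def snap(n,save=None):
    s=snapshot(n)
    if save: cv2.imwrite("pics/"+save,cv2.cvtColor(s["img"],cv2.COLOR_RGB2BGR))
    return s
def orange(s,z=.029):
    h=cv2.cvtColor(s["img"],cv2.COLOR_RGB2HSV)
    m=cv2.inRange(h,(5,170,120),(18,255,255))
    n,l,st,c=cv2.connectedComponentsWithStats(m)
    return [(c[i].round(1).tolist(),int(st[i,4]),onz(s,*c[i],z).round(4).tolist()) for i in range(1,n) if st[i,4]>15]
E
python3 - <<'E'
from h import *
st=get_state(); print(st["tool_pos"],st["eef_rot"],st["clock"],st["opening"])
for n in("top","scene"):
    s=snap(n,n+"0.png"); print(n,s["vertical_fov"],s["cx"],s["cy"],np.round(s["extrinsics"],3).tolist(),[k for k in s]); print(orange(s))
a=cv2.imread("pics/top0.png"); b=cv2.imread("pics/scene0.png")
E
```

```text
[0.2292011  0.58077203 0.24891127] [ 1.86774597e-01  9.82402340e-01 -9.39237314e-04 -1.04763473e-04] 0.0 0.9978035969813486
top 47.55004251076886 252.09963638483057 189.6694841439517 [[0.008, 0.987, -0.16, 0.332], [-1.0, 0.008, -0.002, 0.013], [-0.001, 0.16, 0.987, 1.031], [0.0, 0.0, 0.0, 1.0]] ['img', 'vertical_fov', 'cx', 'cy', 'extrinsics']
[]
scene 56.910895006107815 257.0000799761316 194.0926772262475 [[0.754, 0.32, -0.574, 0.029], [-0.657, 0.344, -0.671, -0.56], [-0.017, 0.883, 0.469, 0.461], [0.0, 0.0, 0.0, 1.0]] ['img', 'vertical_fov', 'cx', 'cy', 'extrinsics']
[([393.4, 127.5], 291, [1.3177, 0.1128, 0.029]), ([187.0, 151.6], 55, [0.5856, 0.451, 0.029]), ([298.9, 196.1], 40, [0.6292, -0.0233, 0.029]), ([297.3, 215.8], 63, [0.5556, -0.0867, 0.029]), ([259.6, 222.6], 62, [0.4719, -0.0494, 0.029])]
```

View pics/top0.png

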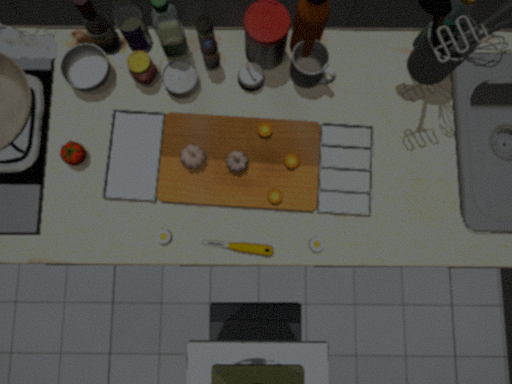

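View pics/scene0.png

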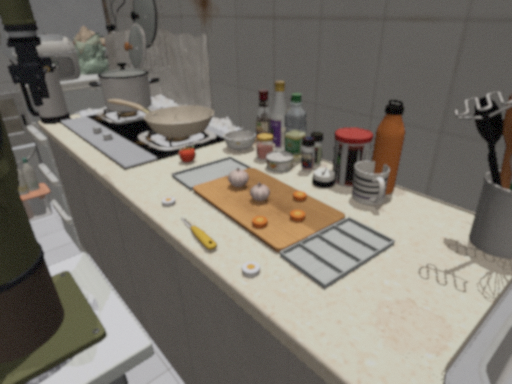

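Top view: the board is around (240,161), the plain tray is on the left at (135,155) (+y end) and the divided tray on the right at (345,170).

- **Candidates:** orange discs at (264,130), (291,161) and (275,197).
- **Look-alikes:** white/egg-like discs at (165,237), (316,245) and (250,75); a tomato at (73,152); a yellow-handled knife at (250,248).
- **Choice:** the three discs on the board.
- **Garlic:** bulbs at (193,156) and (237,161).

```bash
cat >> h.py <<'E'
def slices(s,z=.029):
    h=cv2.cvtColor(s["img"],cv2.COLOR_RGB2HSV)
    m=cv2.inRange(h,(17,140,130),(30,255,255))
    n,l,st,c=cv2.connectedComponentsWithStats(m)
    return [(c[i].round(1).tolist(),int(st[i,4]),onz(s,*c[i],z)[:2].round(4).tolist()) for i in range(1,n) if st[i,4]>25]
E
python3 - <<'E'
from h import *
s=snap("top"); im=s["img"]; h=cv2.cvtColor(im,cv2.COLOR_RGB2HSV)
for p in [(264,130),(291,161),(275,197),(220,190),(240,130),(193,156),(237,161),(135,155),(250,248)]: print(p,h[p[1],p[0]])
print(slices(s))
m=cv2.inRange(h,(8,110,60),(32,255,255)); m[:100]=0; m[220:]=0
cs,_=cv2.findContours(m,cv2.RETR_EXTERNAL,cv2.CHAIN_APPROX_NONE); c=max(cs,key=cv2.contourArea)
r=cv2.minAreaRect(c); print(r)
b=cv2.boxPoints(r); W=np.array([onz(s,*p,.016) for p in b]); print(W.round(4).tolist(), W.mean(0), [np.linalg.norm(W[i]-W[i-1]).round(4) for i in range(4)])
inside=cv2.drawContours(np.zeros_like(m),[c],-1,255,-1)
g=((h[...,1]<110)*255).astype(np.uint8)&cv2.erode(inside,np.ones((5,5)))
n,l,st,cc=cv2.connectedComponentsWithStats(g)
for i in range(1,n):
    if st[i,4]>30:
        print("garlic",cc[i],st[i],onz(s,*cc[i],.042)[:2])
for p in [(105,200),(114,111),(165,114),(158,202),(180,78),(180,97),(141,82),(210,68),(319,123),(372,125),(370,216),(318,211)]: print(p,onz(s,*p,.013)[:2].round(3))
cv2.imwrite("pics/crop.png",cv2.cvtColor(cv2.resize(im[95:225,95:385],None,fx=2.7,fy=2.7,interpolation=cv2.INTER_CUBIC),cv2.COLOR_RGB2BGR))
E
```

```text
(264, 130) [ 28 160 113]
(291, 161) [ 28 154 114]
(275, 197) [ 30 168 106]
(220, 190) [ 16 161 111]
(240, 130) [ 15 168  94]
(193, 156) [16 70 76]
(237, 161) [172  53  53]
(135, 155) [100   7 113]
(250, 248) [ 25 251 114]
[]
((238.94691467285156, 161.7964630126953), (161.1090545654297, 89.66764068603516), 3.814074993133545)
[[0.4676, 0.2421, 0.016], [0.687, 0.2372, 0.016], [0.6629, -0.153, 0.016], [0.4452, -0.1352, 0.016]] [0.56567903 0.04776669 0.016     ] [np.float64(0.378), np.float64(0.2195), np.float64(0.391), np.float64(0.2184)]
garlic [192.25635593 155.75      ] [180 143  26  26 472] [0.57145752 0.15548898]
garlic [236.38826816 160.55027933] [226 150  22  22 358] [0.5607985  0.05254219]
(105, 200) [0.47  0.362]
(114, 111) [0.689 0.354]
(165, 114) [0.682 0.229]
(158, 202) [0.466 0.237]
(180, 78) [0.775 0.196]
(180, 97) [0.726 0.194]
(141, 82) [0.764 0.292]
(210, 68) [0.802 0.122]
(319, 123) [ 0.662 -0.145]
(372, 125) [ 0.658 -0.274]
(370, 216) [ 0.437 -0.261]
(318, 211) [ 0.448 -0.14 ]
```

View pics/crop.png

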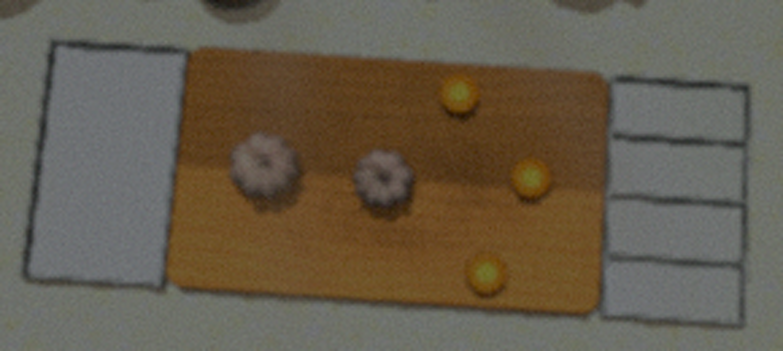

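The crop confirms it: three orange slices on the board at crop (459,95), (531,179) and (486,274), two garlic bulbs at (264,163) and (384,178), and the undivided tray on the left.

```bash
cat >> h.py <<'E'
C=np.array([.566,.048]); YAW=-.055
ex=np.array([np.cos(YAW),np.sin(YAW)]); ey=np.array([-np.sin(YAW),np.cos(YAW)])
def bf(p): d=np.asarray(p)[:2]-C; return np.round([d@ex,d@ey],4)
def sl(s,z=.0225):
    h=cv2.cvtColor(s["img"],cv2.COLOR_RGB2HSV)
    m=cv2.inRange(h,(21,120,60),(35,255,255)); m[:100]=0; m[222:]=0
    n,l,st,c=cv2.connectedComponentsWithStats(m)
    return [(c[i].round(1).tolist(),int(st[i,4]),bf(onz(s,*c[i],z)).tolist()) for i in range(1,n) if st[i,4]>25]
def tcp():
    from scipy.spatial.transform import Rotation as R
    s=get_state(); r=R.from_quat(s["eef_rot"]).as_matrix()
    print("t",s["clock"],"bf",bf(s["tool_pos"]),"tipz",round(s["tool_pos"][2]-.011,4),"toolx_bf",np.round([r[:2,0]@ex,r[:2,0]@ey],3),"F",np.round(s["contact_force"],2),"op",round(s["opening"]*88,1))
E
python3 - <<'E'
from h import *
s=snap("top"); print(sl(s)); tcp()
print("garlic",bf((.5715,.1555)),bf((.5608,.0525)))
f=384/2/np.tan(np.radians(s["vertical_fov"])/2)
E
```

```text
[([264.4, 128.9], 50, [0.0808, -0.0565]), ([291.4, 160.4], 50, [0.0076, -0.1248]), ([274.7, 195.4], 57, [-0.0786, -0.0899])]
t 0.2 bf [-0.3655  0.5137] tipz 0.2382 toolx_bf [-0.949  0.315] F [ 0.64  0.1  -0.19] op 88.1
garlic [-0.0004  0.1076] [-0.0054  0.0042]
```

>>> send_rows --motion '[{"rz": 0.125,"jaw": 1.6},{"rz": 0.125,"jaw": 1.6},{"rz": 0.125,"jaw": 1.6},{"rz": 0.125,"jaw": 1.6},{"rz": 0.125,"jaw": 1.6}]'

```text
schema error: expected keys x, y, z, rx, ry, rz, jaw
```

>>> send_rows --motion '[{"rz": 0.125,"jaw": 1.6},{"rz": 0.125,"jaw": 1.6},{"rz": 0.125,"jaw": 1.6},{"rz": 0.125,"jaw": 1.6},{"rz": 0.125,"jaw": 1.6}]'

```text
schema error: expected keys x, y, z, rx, ry, rz, jaw
```

```bash
python3 -c "
from h import *
tcp()"
```

```text
t 0.2 bf [-0.3655  0.5137] tipz 0.2382 toolx_bf [-0.949  0.315] F [ 0.64  0.1  -0.19] op 88.1
```

>>> send_rows --motion '[{"x": 0,"y": 0,"z": 0,"rx": 0,"ry": 0,"rz": 0.125,"jaw": 1.6},{"x": 0,"y": 0,"z": 0,"rx": 0,"ry": 0,"rz": 0.125,"jaw": 1.6},{"x": 0,"y": 0,"z": 0,"rx": 0,"ry": 0,"rz": 0.125,"jaw": 1.6},{"x": 0,"y": 0,"z": 0,"rx": 0,"ry": 0,"rz": 0.125,"jaw": 1.6},{"x": 0,"y": 0,"z": 0,"rx": 0,"ry": 0,"rz": 0.125,"jaw": 1.6}]'

```text
clock: 0.7
tool_pos: [0.2292, 0.5813, 0.2495]
eef_rot: [0.482, 0.876, -0.0, -0.0]
contact_force: [0.8, -0.2, -0.3]
opening: 0.568
finger_force: 0.0
```

>>> send_rows --motion '[{"x": 0,"y": 0,"z": 0,"rx": 0,"ry": 0,"rz": 0.125,"jaw": 1.6},{"x": 0,"y": 0,"z": 0,"rx": 0,"ry": 0,"rz": 0.125,"jaw": 1.6},{"x": 0,"y": 0,"z": 0,"rx": 0,"ry": 0,"rz": 0.125,"jaw": 1.6},{"x": 0,"y": 0,"z": 0,"rx": 0,"ry": 0,"rz": 0.125,"jaw": 1.6},{"x": 0,"y": 0,"z": 0,"rx": 0,"ry": 0,"rz": 0.125,"jaw": 1.6}]'

```text
clock: 1.2
tool_pos: [0.2292, 0.5813, 0.2495]
eef_rot: [0.728, 0.686, -0.0, 0.0]
contact_force: [-0.7, 0.1, -0.6]
opening: 0.181
finger_force: 0.0
```

```bash
python3 -c "
from h import *
tcp(); print(get_state()['q'],get_state()['eef_rot'])"
```

```text
t 1.2 bf [-0.3656  0.514 ] tipz 0.2385 toolx_bf [0.005 1.   ] F [-0.65  0.13 -0.62] op 15.9
[-1.36294978  0.69277584  0.17117958  1.57747502 -0.14141363  0.88390153
 -1.20066996] [ 7.28013474e-01  6.85562784e-01 -2.23731457e-04  1.07504408e-05]
```

>>> send_rows --motion '[{"x": -4.3,"y": 1.9,"z": 0,"rx": 0,"ry": 0,"rz": 0,"jaw": 1.6},{"x": -4.3,"y": 1.9,"z": 0,"rx": 0,"ry": 0,"rz": 0,"jaw": 1.6},{"x": -4.3,"y": 1.9,"z": 0,"rx": 0,"ry": 0,"rz": 0,"jaw": 1.6},{"x": -4.3,"y": 1.9,"z": 0,"rx": 0,"ry": 0,"rz": 0,"jaw": 1.6},{"x": -4.3,"y": 1.9,"z": 0,"rx": 0,"ry": 0,"rz": 0,"jaw": 1.6}]'

```text
clock: 1.7
tool_pos: [0.3127, 0.3598, 0.2498]
eef_rot: [0.726, 0.688, 0.0, 0.0]
contact_force: [0.3, 0.1, -0.2]
opening: 0.182
finger_force: 0.0
```

>>> send_rows --motion '[{"x": -4.3,"y": 1.9,"z": 0,"rx": 0,"ry": 0,"rz": 0,"jaw": 1.6},{"x": -4.3,"y": 1.9,"z": 0,"rx": 0,"ry": 0,"rz": 0,"jaw": 1.6},{"x": -4.3,"y": 1.9,"z": 0,"rx": 0,"ry": 0,"rz": 0,"jaw": 1.6},{"x": -4.3,"y": 1.9,"z": 0,"rx": 0,"ry": 0,"rz": 0,"jaw": 1.6},{"x": -4.3,"y": 1.9,"z": 0,"rx": 0,"ry": 0,"rz": 0,"jaw": 1.6}]'

```text
clock: 2.2
tool_pos: [0.3959, 0.14, 0.2498]
eef_rot: [0.726, 0.688, 0.0, 0.0]
contact_force: [0.9, 1.5, 0.2]
opening: 0.181
finger_force: 0.0
```

>>> send_rows --motion '[{"x": -4.3,"y": 1.9,"z": 0,"rx": 0,"ry": 0,"rz": 0,"jaw": 1.6},{"x": -4.3,"y": 1.9,"z": 0,"rx": 0,"ry": 0,"rz": 0,"jaw": 1.6},{"x": -4.3,"y": 1.9,"z": 0,"rx": 0,"ry": 0,"rz": 0,"jaw": 1.6},{"x": -4.3,"y": 1.9,"z": 0,"rx": 0,"ry": 0,"rz": 0,"jaw": 1.6},{"x": -4.3,"y": 1.9,"z": 0,"rx": 0,"ry": 0,"rz": 0,"jaw": 1.6}]'

```text
clock: 2.7
tool_pos: [0.4789, -0.0801, 0.2497]
eef_rot: [0.726, 0.687, 0.0, -0.0]
contact_force: [0.5, 0.8, -0.9]
opening: 0.184
finger_force: 0.0
```

```bash
python3 -c "
from h import *
tcp()"
```

```text
t 2.7 bf [-0.0799 -0.1327] tipz 0.2387 toolx_bf [-0.  1.] F [ 0.53  0.76 -0.87] op 16.1
```

>>> send_rows --motion '[{"x": -0.8,"y": 0.1,"z": 4.5,"rx": 0,"ry": 0,"rz": 0,"jaw": 1.6},{"x": 0,"y": 0,"z": 4.5,"rx": 0,"ry": 0,"rz": 0,"jaw": 1.6},{"x": 0,"y": 0,"z": 4.5,"rx": 0,"ry": 0,"rz": 0,"jaw": 1.6},{"x": 0,"y": 0,"z": 4.5,"rx": 0,"ry": 0,"rz": 0,"jaw": 1.6},{"x": 0,"y": 0,"z": 2.5,"rx": 0,"ry": 0,"rz": 0,"jaw": 1.6}]'

```text
clock: 3.2
tool_pos: [0.4779, -0.086, 0.0417]
eef_rot: [0.726, 0.687, -0.001, -0.001]
contact_force: [-0.6, -0.2, -0.4]
opening: 0.18
finger_force: 0.0
```

>>> send_rows --motion '[{"x": 0,"y": 0,"z": 0.8,"rx": 0,"ry": 0,"rz": 0,"jaw": 1.6},{"x": 0,"y": 0,"z": 0.5,"rx": 0,"ry": 0,"rz": 0,"jaw": 1.6},{"x": 0,"y": 0,"z": 0,"rx": 0,"ry": 0,"rz": 0,"jaw": 1.6},{"x": 0.5,"y": 0,"z": 0,"rx": 0,"ry": 0,"rz": 0,"jaw": 1.6},{"x": 0.5,"y": 0,"z": 0,"rx": 0,"ry": 0,"rz": 0,"jaw": 1.6}]'

```text
clock: 3.7
tool_pos: [0.4804, -0.076, 0.0329]
eef_rot: [0.726, 0.687, 0.001, 0.001]
contact_force: [0.4, 0.7, 0.0]
opening: 0.182
finger_force: 0.0
```

```bash
python3 -c "
from h import *
tcp(); s=snap('scene','s1.png')
cv2.imwrite('pics/s1c.png',cv2.resize(cv2.imread('pics/s1.png')[130:300,160:400],None,fx=3,fy=3))"
```

```text
t 3.7 bf [-0.0786 -0.1285] tipz 0.0219 toolx_bf [0. 1.] F [0.36 0.74 0.02] op 16.0
```

View pics/s1c.png

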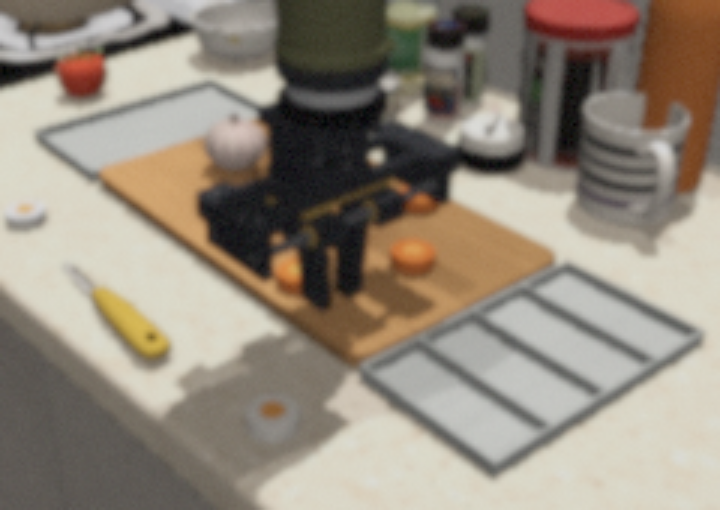

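>>> send_rows --motion '[{"x": 0.6,"y": 0,"z": 0.1,"rx": 0,"ry": 0,"rz": 0,"jaw": 1.6},{"x": 1.0,"y": 0,"z": 0,"rx": 0,"ry": 0,"rz": 0,"jaw": 1.6},{"x": 1.5,"y": 0,"z": 0,"rx": 0,"ry": 0,"rz": 0,"jaw": 1.6},{"x": 1.5,"y": 0,"z": 0,"rx": 0,"ry": 0,"rz": 0,"jaw": 1.6},{"x": 1.5,"y": 0,"z": 0,"rx": 0,"ry": 0,"rz": 0,"jaw": 1.6}]'

```text
clock: 4.25
tool_pos: [0.483, -0.014, 0.0308]
eef_rot: [0.726, 0.688, 0.0, -0.0]
contact_force: [0.3, 0.1, 1.1]
opening: 0.18
finger_force: 0.2
```

>>> send_rows --motion '[{"x": 1.5,"y": 0,"z": 0,"rx": 0,"ry": 0,"rz": 0,"jaw": 1.6},{"x": 1.5,"y": 0,"z": 0,"rx": 0,"ry": 0,"rz": 0,"jaw": 1.6},{"x": 1.5,"y": 0,"z": 0,"rx": 0,"ry": 0,"rz": 0,"jaw": 1.6},{"x": 1.5,"y": 0,"z": 0,"rx": 0,"ry": 0,"rz": 0,"jaw": 1.6},{"x": 1.5,"y": 0,"z": 0,"rx": 0,"ry": 0,"rz": 0,"jaw": 1.6}]'

```text
clock: 4.75
tool_pos: [0.4869, 0.061, 0.0308]
eef_rot: [0.726, 0.688, 0.0, -0.0]
contact_force: [0.2, 0.5, -0.1]
opening: 0.179
finger_force: 0.2
```

```bash
python3 -c "
from h import *
tcp(); s=snap('top','t1.png'); print(sl(s)); 
for p in [(308,88),(308,45),(251,92)]:
  for z in (0,.09): print(p,z,bf(onz(s,*p,z)))
cv2.imwrite('pics/t1c.png',cv2.resize(cv2.imread('pics/t1.png')[30:230,90:350],None,fx=3,fy=3))"
```

```text
t 4.75 bf [-0.0797  0.0086] tipz 0.0198 toolx_bf [-0.001  1.   ] F [ 0.23  0.52 -0.07] op 15.7
[([264.5, 128.8], 50, [0.0812, -0.0567]), ([291.3, 160.4], 50, [0.0076, -0.1246])]
(308, 88) 0 [ 0.2    -0.1589]
(308, 88) 0.09 [ 0.1623 -0.1492]
(308, 45) 0 [ 0.3146 -0.154 ]
(308, 45) 0.09 [ 0.2669 -0.1447]
(251, 92) 0 [ 0.1807 -0.0178]
(251, 92) 0.09 [ 0.1447 -0.0204]
```

View pics/t1c.png

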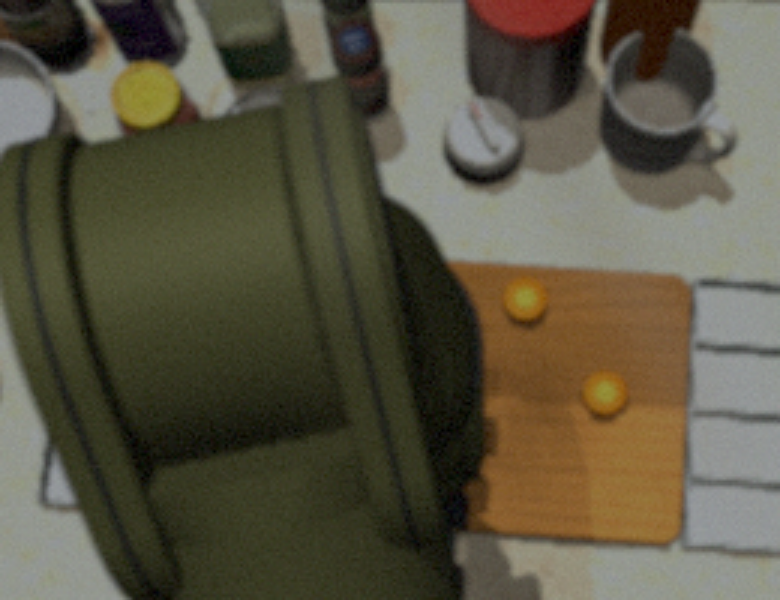

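The top crop shows slices A at crop (525,299) and B at (604,394) untouched. The arm hides slice C, which is no longer at its old place, so it is being pushed. The mug front is at bx≈0.20, clear of the gripper body.

>>> send_rows --motion '[{"x": 1.5,"y": 0,"z": 0,"rx": 0,"ry": 0,"rz": 0,"jaw": 1.6},{"x": 1.5,"y": 0,"z": 0,"rx": 0,"ry": 0,"rz": 0,"jaw": 1.6},{"x": 1.5,"y": 0,"z": 0,"rx": 0,"ry": 0,"rz": 0,"jaw": 1.6},{"x": 1.5,"y": 0,"z": 0,"rx": 0,"ry": 0,"rz": 0,"jaw": 1.6},{"x": 1.5,"y": 0,"z": 0,"rx": 0,"ry": 0,"rz": 0,"jaw": 1.6}]'

```text
clock: 5.3
tool_pos: [0.4909, 0.1351, 0.0307]
eef_rot: [0.726, 0.687, -0.0, -0.0]
contact_force: [-0.7, 0.5, -0.5]
opening: 0.183
finger_force: 0.1
```

>>> send_rows --motion '[{"x": 1.5,"y": 0,"z": 0,"rx": 0,"ry": 0,"rz": 0,"jaw": 1.6},{"x": 1.5,"y": 0,"z": 0,"rx": 0,"ry": 0,"rz": 0,"jaw": 1.6},{"x": 1.5,"y": 0,"z": 0,"rx": 0,"ry": 0,"rz": 0,"jaw": 1.6},{"x": 1.5,"y": 0,"z": 0,"rx": 0,"ry": 0,"rz": 0,"jaw": 1.6},{"x": 1.5,"y": 0,"z": 0,"rx": 0,"ry": 0,"rz": 0,"jaw": 1.6}]'

```text
clock: 5.8
tool_pos: [0.4952, 0.2103, 0.0307]
eef_rot: [0.726, 0.687, -0.0, -0.0]
contact_force: [-0.4, -0.4, 0.1]
opening: 0.179
finger_force: 0.1
```

>>> send_rows --motion '[{"x": 1.0,"y": 0,"z": 0,"rx": 0,"ry": 0,"rz": 0,"jaw": 1.6},{"x": 1.0,"y": 0,"z": 0,"rx": 0,"ry": 0,"rz": 0,"jaw": 1.6},{"x": 1.0,"y": 0,"z": 0,"rx": 0,"ry": 0,"rz": 0,"jaw": 1.6},{"x": 1.0,"y": 0,"z": 0,"rx": 0,"ry": 0,"rz": 0,"jaw": 1.6},{"x": 1.0,"y": 0,"z": 0,"rx": 0,"ry": 0,"rz": 0,"jaw": 1.6}]'

```text
clock: 6.3
tool_pos: [0.4981, 0.2598, 0.0307]
eef_rot: [0.726, 0.687, -0.0, 0.0]
contact_force: [0.3, -0.7, 0.7]
opening: 0.181
finger_force: 0.0
```

```bash
python3 -c "
from h import *
tcp(); s=snap('scene','s2.png')
cv2.imwrite('pics/s2c.png',cv2.resize(cv2.imread('pics/s2.png')[130:280,140:380],None,fx=3,fy=3))"
```

```text
t 6.3 bf [-0.0794  0.2077] tipz 0.0197 toolx_bf [0. 1.] F [ 0.25 -0.69  0.65] op 15.9
```

View pics/s2c.png

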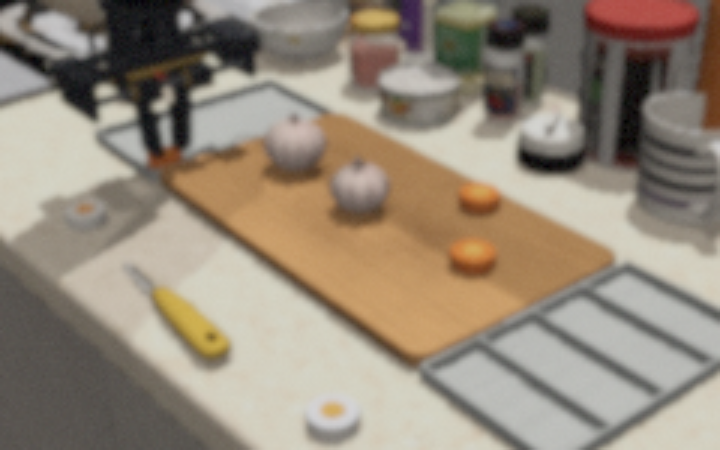

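The scene view shows slice C past the board end, in the tray at the fingertips (crop (165,157)). A and B are at (478,197) and (472,256). I'll push a bit further, lift and check.

>>> send_rows --motion '[{"x": 1.0,"y": 0,"z": 0,"rx": 0,"ry": 0,"rz": 0,"jaw": 1.6},{"x": 1.0,"y": 0,"z": 0,"rx": 0,"ry": 0,"rz": 0,"jaw": 1.6},{"x": 0,"y": 0,"z": -3,"rx": 0,"ry": 0,"rz": 0,"jaw": 1.6},{"x": -3,"y": 0,"z": -4,"rx": 0,"ry": 0,"rz": 0,"jaw": 1.6},{"x": -4,"y": 0,"z": -3,"rx": 0,"ry": 0,"rz": 0,"jaw": 1.6}]'

```text
clock: 6.85
tool_pos: [0.4958, 0.2116, 0.1322]
eef_rot: [0.725, 0.689, 0.002, -0.0]
contact_force: [1.3, -1.3, 0.3]
opening: 0.181
finger_force: 0.0
```

>>> send_rows --motion '[{"x": -4.8,"y": 0.5,"z": 0,"rx": 0,"ry": 0,"rz": 0,"jaw": 1.6},{"x": -4.8,"y": 0.5,"z": 0,"rx": 0,"ry": 0,"rz": 0,"jaw": 1.6},{"x": -4.8,"y": 0.5,"z": 0,"rx": 0,"ry": 0,"rz": 0,"jaw": 1.6},{"x": -4.8,"y": 0.5,"z": 0,"rx": 0,"ry": 0,"rz": 0,"jaw": 1.6},{"x": -4.8,"y": 0.5,"z": 0,"rx": 0,"ry": 0,"rz": 0,"jaw": 1.6}]'

```text
clock: 7.35
tool_pos: [0.5073, -0.0333, 0.1309]
eef_rot: [0.726, 0.687, 0.0, 0.0]
contact_force: [0.9, -0.8, -0.1]
opening: 0.186
finger_force: 0.0
```

```bash
python3 -c "
from h import *
tcp(); s=snap('top'); print(sl(s,.0225)); print(sl(s,.0085))
h=cv2.cvtColor(s['img'],cv2.COLOR_RGB2HSV)
s=snap('scene'); print(orange(s,.0085)); 
for o in orange(s,.0085): print(bf(o[2]))"
```

```text
t 7.35 bf [-0.0542 -0.0844] tipz 0.1199 toolx_bf [-0.  1.] F [ 0.9  -0.78 -0.12] op 16.4
[([162.7, 151.1], 54, [0.0111, 0.1818]), ([161.5, 189.5], 43, [-0.0813, 0.1757]), ([145.1, 188.5], 55, [-0.0814, 0.2145])]
[([162.7, 151.1], 54, [0.0145, 0.185]), ([161.5, 189.5], 43, [-0.0792, 0.1788]), ([145.1, 188.5], 55, [-0.0793, 0.2182])]
[([392.4, 135.8], 609, [1.2815, 0.0924, 0.0085]), ([187.0, 152.3], 62, [0.6085, 0.4933, 0.0085]), ([390.1, 181.3], 27, [0.9153, -0.1144, 0.0085]), ([299.5, 197.0], 50, [0.6554, -0.0023, 0.0085]), ([297.5, 216.1], 78, [0.5802, -0.0654, 0.0085])]
[0.712  0.0837]
[0.018 0.447]
[ 0.3577 -0.143 ]
[ 0.092  -0.0453]
[ 0.0204 -0.1124]
```

Slice C lies in the tray at (145,188), board-frame (-0.08, 0.215); the (162,·) hits are the board's edge. Next is slice A in the far lane.

>>> send_rows --motion '[{"x": -0.5,"y": 3.3,"z": 0,"rx": 0,"ry": 0,"rz": 0,"jaw": 1.6},{"x": -0.5,"y": 3.3,"z": 0,"rx": 0,"ry": 0,"rz": 0,"jaw": 1.6},{"x": -0.6,"y": 3.3,"z": 0,"rx": 0,"ry": 0,"rz": 0,"jaw": 1.6},{"x": -0.6,"y": 3.3,"z": 0,"rx": 0,"ry": 0,"rz": 0,"jaw": 1.6},{"x": 0,"y": 0,"z": 3,"rx": 0,"ry": 0,"rz": 0,"jaw": 1.6}]'

```text
clock: 7.95
tool_pos: [0.6461, -0.0619, 0.1042]
eef_rot: [0.726, 0.687, 0.005, 0.006]
contact_force: [0.5, -0.0, 0.0]
opening: 0.181
finger_force: 0.0
```

>>> send_rows --motion '[{"x": 0,"y": 0,"z": 3,"rx": 0,"ry": 0,"rz": 0,"jaw": 1.6},{"x": 0,"y": 0,"z": 2.5,"rx": 0,"ry": 0,"rz": 0,"jaw": 1.6},{"x": 0,"y": 0,"z": 1,"rx": 0,"ry": 0,"rz": 0,"jaw": 1.6},{"x": 0,"y": 0,"z": 0.4,"rx": 0,"ry": 0,"rz": 0,"jaw": 1.6},{"x": 0,"y": 0,"z": 0,"rx": 0,"ry": 0,"rz": 0,"jaw": 1.6}]'

```text
clock: 8.45
tool_pos: [0.638, -0.0607, 0.032]
eef_rot: [0.726, 0.687, 0.0, 0.0]
contact_force: [-0.0, 0.2, 0.2]
opening: 0.184
finger_force: 0.0
```

```bash
python3 -c "
from h import *
tcp()"
```

```text
t 8.45 bf [ 0.0779 -0.1046] tipz 0.021 toolx_bf [-0.  1.] F [-0.    0.2   0.18] op 16.2
```

>>> send_rows --motion '[{"x": 0.6,"y": 0.1,"z": 0.1,"rx": 0,"ry": 0,"rz": 0,"jaw": 1.6},{"x": 1.0,"y": 0,"z": 0,"rx": 0,"ry": 0,"rz": 0,"jaw": 1.6},{"x": 1.5,"y": 0,"z": 0,"rx": 0,"ry": 0,"rz": 0,"jaw": 1.6},{"x": 1.5,"y": 0,"z": 0,"rx": 0,"ry": 0,"rz": 0,"jaw": 1.6},{"x": 1.5,"y": 0,"z": 0,"rx": 0,"ry": 0,"rz": 0,"jaw": 1.6}]'

```text
clock: 8.95
tool_pos: [0.6422, 0.0023, 0.031]
eef_rot: [0.726, 0.688, 0.0, -0.0]
contact_force: [-1.0, 0.4, -0.1]
opening: 0.183
finger_force: 0.1
```

>>> send_rows --motion '[{"x": 1.5,"y": 0,"z": 0,"rx": 0,"ry": 0,"rz": 0,"jaw": 1.6},{"x": 1.5,"y": 0,"z": 0,"rx": 0,"ry": 0,"rz": 0,"jaw": 1.6},{"x": 1.5,"y": 0,"z": 0,"rx": 0,"ry": 0,"rz": 0,"jaw": 1.6},{"x": 1.5,"y": 0,"z": 0,"rx": 0,"ry": 0,"rz": 0,"jaw": 1.6},{"x": 1.5,"y": 0,"z": 0,"rx": 0,"ry": 0,"rz": 0,"jaw": 1.6}]'

```text
clock: 9.45
tool_pos: [0.6462, 0.076, 0.0307]
eef_rot: [0.726, 0.687, 0.0, -0.0]
contact_force: [-0.4, -0.4, 0.2]
opening: 0.182
finger_force: 0.1
```

>>> send_rows --motion '[{"x": 1.5,"y": 0,"z": 0,"rx": 0,"ry": 0,"rz": 0,"jaw": 1.6},{"x": 1.5,"y": 0,"z": 0,"rx": 0,"ry": 0,"rz": 0,"jaw": 1.6},{"x": 1.5,"y": 0,"z": 0,"rx": 0,"ry": 0,"rz": 0,"jaw": 1.6},{"x": 1.5,"y": 0,"z": 0,"rx": 0,"ry": 0,"rz": 0,"jaw": 1.6},{"x": 1.5,"y": 0,"z": 0,"rx": 0,"ry": 0,"rz": 0,"jaw": 1.6}]'

```text
clock: 9.95
tool_pos: [0.6504, 0.1509, 0.0307]
eef_rot: [0.726, 0.687, 0.0, 0.0]
contact_force: [-0.7, -0.2, 1.0]
opening: 0.184
finger_force: 0.1
```

>>> send_rows --motion '[{"x": 1.5,"y": 0,"z": 0,"rx": 0,"ry": 0,"rz": 0,"jaw": 1.6},{"x": 1.5,"y": 0,"z": 0,"rx": 0,"ry": 0,"rz": 0,"jaw": 1.6},{"x": 1.5,"y": 0,"z": 0,"rx": 0,"ry": 0,"rz": 0,"jaw": 1.6},{"x": 1.5,"y": 0,"z": 0,"rx": 0,"ry": 0,"rz": 0,"jaw": 1.6},{"x": 1.5,"y": 0,"z": 0,"rx": 0,"ry": 0,"rz": 0,"jaw": 1.6}]'

```text
clock: 10.45
tool_pos: [0.6544, 0.2258, 0.0307]
eef_rot: [0.726, 0.687, 0.0, -0.0]
contact_force: [-1.7, -1.2, 0.1]
opening: 0.184
finger_force: 0.0
```

>>> send_rows --motion '[{"x": 0.9,"y": 0,"z": 0,"rx": 0,"ry": 0,"rz": 0,"jaw": 1.6},{"x": 0.9,"y": 0,"z": 0,"rx": 0,"ry": 0,"rz": 0,"jaw": 1.6},{"x": 0.9,"y": 0,"z": 0,"rx": 0,"ry": 0,"rz": 0,"jaw": 1.6},{"x": 0.9,"y": 0,"z": 0,"rx": 0,"ry": 0,"rz": 0,"jaw": 1.6},{"x": 0.9,"y": 0,"z": 0,"rx": 0,"ry": 0,"rz": 0,"jaw": 1.6}]'

```text
clock: 10.95
tool_pos: [0.657, 0.2698, 0.0307]
eef_rot: [0.726, 0.687, -0.0, 0.0]
contact_force: [0.0, -0.0, 0.1]
opening: 0.185
finger_force: 0.0
```

```bash
python3 -c "
from h import *
tcp()"
```

```text
t 10.95 bf [0.0787 0.2265] tipz 0.0197 toolx_bf [0. 1.] F [ 0.03 -0.03  0.13] op 16.3
```

>>> send_rows --motion '[{"x": 0,"y": 0,"z": -4,"rx": 0,"ry": 0,"rz": 0,"jaw": 1.6},{"x": 0,"y": 0,"z": -4,"rx": 0,"ry": 0,"rz": 0,"jaw": 1.6},{"x": 0,"y": 0,"z": -2,"rx": 0,"ry": 0,"rz": 0,"jaw": 1.6},{"x": -4,"y": -1.1,"z": 0,"rx": 0,"ry": 0,"rz": 0,"jaw": 1.6},{"x": -4,"y": -1.1,"z": 0,"rx": 0,"ry": 0,"rz": 0,"jaw": 1.6}]'

```text
clock: 11.45
tool_pos: [0.6308, 0.1918, 0.1318]
eef_rot: [0.725, 0.688, 0.002, 0.0]
contact_force: [0.1, -1.5, -0.5]
opening: 0.177
finger_force: 0.0
```

>>> send_rows --motion '[{"x": -4.3,"y": -1.1,"z": 0,"rx": 0,"ry": 0,"rz": 0,"jaw": 1.6},{"x": -4.3,"y": -1.1,"z": 0,"rx": 0,"ry": 0,"rz": 0,"jaw": 1.6},{"x": -4.3,"y": -1.2,"z": 0,"rx": 0,"ry": 0,"rz": 0,"jaw": 1.6},{"x": -4.3,"y": -1.2,"z": 0,"rx": 0,"ry": 0,"rz": 0,"jaw": 1.6},{"x": -4.3,"y": -1.2,"z": 0,"rx": 0,"ry": 0,"rz": 0,"jaw": 1.6}]'

```text
clock: 11.95
tool_pos: [0.5604, -0.0222, 0.131]
eef_rot: [0.726, 0.687, 0.0, 0.0]
contact_force: [0.6, -0.3, 0.0]
opening: 0.183
finger_force: 0.0
```

>>> send_rows --motion '[{"x": -4.3,"y": -1.2,"z": 0,"rx": 0,"ry": 0,"rz": 0,"jaw": 1.6},{"x": -4.3,"y": -1.2,"z": 0,"rx": 0,"ry": 0,"rz": 0,"jaw": 1.6},{"x": 0,"y": 0,"z": 0,"rx": 0,"ry": 0,"rz": 0.13,"jaw": 1.6},{"x": 0,"y": 0,"z": 0,"rx": 0,"ry": 0,"rz": 0.13,"jaw": 1.6},{"x": 0,"y": 0,"z": 0,"rx": 0,"ry": 0,"rz": 0.13,"jaw": 1.6}]'

```text
clock: 12.45
tool_pos: [0.5323, -0.1059, 0.1309]
eef_rot: [0.848, 0.531, 0.0, 0.0]
contact_force: [-0.1, -0.4, -0.4]
opening: 0.183
finger_force: 0.0
```

>>> send_rows --motion '[{"x": 0,"y": 0,"z": 0,"rx": 0,"ry": 0,"rz": 0.13,"jaw": 1.6},{"x": 0,"y": 0,"z": 0,"rx": 0,"ry": 0,"rz": 0.13,"jaw": 1.6},{"x": 0,"y": 0,"z": 0,"rx": 0,"ry": 0,"rz": 0.13,"jaw": 1.6},{"x": 0,"y": 0,"z": 0,"rx": 0,"ry": 0,"rz": 0,"jaw": 1.6},{"x": 0,"y": 0,"z": 0,"rx": 0,"ry": 0,"rz": 0,"jaw": 1.6}]'

```text
clock: 12.95
tool_pos: [0.5323, -0.1051, 0.1308]
eef_rot: [0.933, 0.361, 0.0, 0.0]
contact_force: [0.0, -0.5, -0.0]
opening: 0.182
finger_force: 0.0
```

```bash
python3 -c "
from h import *
tcp(); s=snap('top','t3.png'); print(sl(s,.0225)); print(sl(s,.0085))
s=snap('scene','s3.png')
a=cv2.imread('pics/t3.png')[90:225,95:295];b=cv2.imread('pics/s3.png')[140:275,150:350]
cv2.imwrite('pics/c3.png',cv2.resize(np.hstack([a,b]),None,fx=2,fy=2,interpolation=cv2.INTER_CUBIC))"
```

```text
t 12.95 bf [-0.0252 -0.1548] tipz 0.1198 toolx_bf [0.701 0.713] F [ 0.04 -0.47 -0.03] op 16.0
[([152.0, 124.3], 49, [0.0752, 0.2139]), ([145.0, 188.6], 50, [-0.0817, 0.2146])]
[([152.0, 124.3], 49, [0.0795, 0.2175]), ([145.0, 188.6], 50, [-0.0796, 0.2182])]
```

View pics/c3.png

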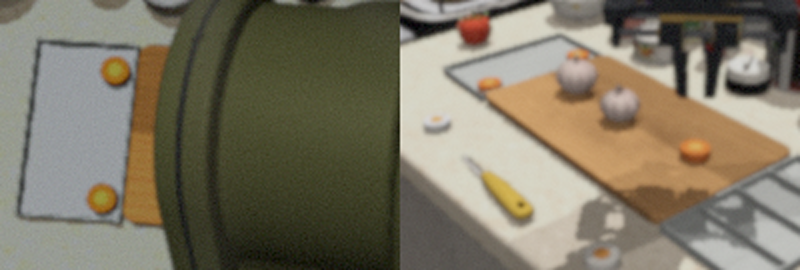

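Slices C and A lie flat in the plain tray at (145,189) and (152,124). The garlic is in place and B is still on the board. Now I'll push B diagonally out past the garlic row.

>>> send_rows --motion '[{"x": 0,"y": 0,"z": 4,"rx": 0,"ry": 0,"rz": 0,"jaw": 1.6},{"x": 0,"y": 0,"z": 3.5,"rx": 0,"ry": 0,"rz": 0,"jaw": 1.6},{"x": 0,"y": 0,"z": 1.8,"rx": 0,"ry": 0,"rz": 0,"jaw": 1.6},{"x": 0,"y": 0,"z": 0.7,"rx": 0,"ry": 0,"rz": 0,"jaw": 1.6},{"x": 0,"y": 0,"z": 0,"rx": 0,"ry": 0,"rz": 0,"jaw": 1.6}]'

```text
clock: 13.55
tool_pos: [0.5318, -0.1053, 0.0302]
eef_rot: [0.933, 0.36, -0.0, -0.0]
contact_force: [-0.2, -0.2, 0.7]
opening: 0.182
finger_force: 0.0
```

>>> send_rows --motion '[{"x": 0.6,"y": 0,"z": 0,"rx": 0,"ry": 0,"rz": 0,"jaw": 1.6},{"x": 1,"y": 0,"z": 0,"rx": 0,"ry": 0,"rz": 0,"jaw": 1.6},{"x": 1.2,"y": 0,"z": 0,"rx": 0,"ry": 0,"rz": 0,"jaw": 1.6},{"x": 1.4,"y": 0,"z": 0,"rx": 0,"ry": 0,"rz": 0,"jaw": 1.6},{"x": 1.4,"y": 0,"z": 0,"rx": 0,"ry": 0,"rz": 0,"jaw": 1.6}]'

```text
clock: 14.05
tool_pos: [0.5751, -0.0661, 0.0311]
eef_rot: [0.933, 0.36, 0.001, 0.0]
contact_force: [-0.4, -0.4, -0.7]
opening: 0.184
finger_force: 0.1
```

>>> send_rows --motion '[{"x": 1.4,"y": 0,"z": 0,"rx": 0,"ry": 0,"rz": 0,"jaw": 1.6},{"x": 1.4,"y": 0,"z": 0,"rx": 0,"ry": 0,"rz": 0,"jaw": 1.6},{"x": 1.4,"y": 0,"z": 0,"rx": 0,"ry": 0,"rz": 0,"jaw": 1.6},{"x": 1.0,"y": 0,"z": 0,"rx": 0,"ry": 0,"rz": 0,"jaw": 1.6},{"x": 0,"y": 0,"z": 0,"rx": 0,"ry": 0,"rz": 0,"jaw": 1.6}]'

```text
clock: 14.55
tool_pos: [0.6135, -0.0307, 0.0306]
eef_rot: [0.933, 0.361, 0.001, -0.0]
contact_force: [-0.1, 0.3, 0.5]
opening: 0.179
finger_force: 0.0
```

```bash
python3 -c "
from h import *
tcp()"
```

```text
t 14.55 bf [ 0.0518 -0.076 ] tipz 0.0196 toolx_bf [0.701 0.713] F [-0.06  0.33  0.48] op 15.8
```

>>> send_rows --motion '[{"x": -1.5,"y": 0,"z": 0,"rx": 0,"ry": 0,"rz": 0,"jaw": 1.6},{"x": -2,"y": 0,"z": 0,"rx": 0,"ry": 0,"rz": 0,"jaw": 1.6},{"x": 0,"y": 0,"z": 0,"rx": 0,"ry": 0,"rz": -0.13,"jaw": 1.6},{"x": 0,"y": 0,"z": 0,"rx": 0,"ry": 0,"rz": -0.13,"jaw": 1.6},{"x": 0,"y": 0,"z": 0,"rx": 0,"ry": 0,"rz": -0.13,"jaw": 1.6}]'

```text
clock: 15.05
tool_pos: [0.5855, -0.0572, 0.0307]
eef_rot: [0.845, 0.535, -0.0, -0.0]
contact_force: [0.5, 1.0, -0.2]
opening: 0.182
finger_force: 0.0
```

>>> send_rows --motion '[{"x": 0,"y": 0,"z": 0,"rx": 0,"ry": 0,"rz": -0.13,"jaw": 1.6},{"x": 0,"y": 0,"z": 0,"rx": 0,"ry": 0,"rz": -0.13,"jaw": 1.6},{"x": 0,"y": 0,"z": 0,"rx": 0,"ry": 0,"rz": -0.13,"jaw": 1.6},{"x": -0.3,"y": 2,"z": 0,"rx": 0,"ry": 0,"rz": 0,"jaw": 1.6},{"x": 0,"y": 2,"z": 0,"rx": 0,"ry": 0,"rz": 0,"jaw": 1.6}]'

```text
clock: 15.55
tool_pos: [0.6254, -0.063, 0.0307]
eef_rot: [0.727, 0.687, -0.001, -0.0]
contact_force: [-0.1, 0.1, -0.9]
opening: 0.179
finger_force: 0.0
```

```bash
python3 -c "
from h import *
tcp(); s=snap('scene')
h=cv2.cvtColor(s['img'],cv2.COLOR_RGB2HSV); m=cv2.inRange(h,(5,150,100),(18,255,255))
for o in orange(s,.0235): print(o[0],o[1],bf(o[2]))
s=snap('top'); print(sl(s))"
```

```text
t 15.55 bf [ 0.0654 -0.1076] tipz 0.0197 toolx_bf [0.002 1.   ] F [-0.12  0.12 -0.9 ] op 15.8
[392.0, 140.7] 719 [0.624  0.0298]
[187.1, 152.3] 59 [0.0012 0.4113]
[296.9, 198.7] 19 [ 0.0606 -0.0676]
[([151.9, 124.3], 52, [0.0753, 0.2142]), ([145.1, 188.6], 56, [-0.0817, 0.2144])]
```

>>> send_rows --motion '[{"x": 0.6,"y": 0.4,"z": 0,"rx": 0,"ry": 0,"rz": 0,"jaw": 1.6},{"x": 1.2,"y": 0,"z": 0,"rx": 0,"ry": 0,"rz": 0,"jaw": 1.6},{"x": 1.5,"y": 0,"z": 0,"rx": 0,"ry": 0,"rz": 0,"jaw": 1.6},{"x": 1.5,"y": 0,"z": 0,"rx": 0,"ry": 0,"rz": 0,"jaw": 1.6},{"x": 1.5,"y": 0,"z": 0,"rx": 0,"ry": 0,"rz": 0,"jaw": 1.6}]'

```text
clock: 16.15
tool_pos: [0.633, 0.0038, 0.0306]
eef_rot: [0.726, 0.688, 0.0, -0.001]
contact_force: [1.0, 0.7, -0.3]
opening: 0.182
finger_force: 0.0
```

>>> send_rows --motion '[{"x": 1.5,"y": 0,"z": 0,"rx": 0,"ry": 0,"rz": 0,"jaw": 1.6},{"x": 1.5,"y": 0,"z": 0,"rx": 0,"ry": 0,"rz": 0,"jaw": 1.6},{"x": 1.5,"y": 0,"z": 0,"rx": 0,"ry": 0,"rz": 0,"jaw": 1.6},{"x": 1.5,"y": 0,"z": 0,"rx": 0,"ry": 0,"rz": 0,"jaw": 1.6},{"x": 1.5,"y": 0,"z": 0,"rx": 0,"ry": 0,"rz": 0,"jaw": 1.6}]'

```text
clock: 16.65
tool_pos: [0.6376, 0.0774, 0.0307]
eef_rot: [0.726, 0.687, 0.0, -0.0]
contact_force: [-0.3, -0.2, 0.2]
opening: 0.179
finger_force: 0.0
```

>>> send_rows --motion '[{"x": 1.5,"y": 0,"z": 0,"rx": 0,"ry": 0,"rz": 0,"jaw": 1.6},{"x": 1.5,"y": 0,"z": 0,"rx": 0,"ry": 0,"rz": 0,"jaw": 1.6},{"x": 1.5,"y": 0,"z": 0,"rx": 0,"ry": 0,"rz": 0,"jaw": 1.6},{"x": 1.5,"y": 0,"z": 0,"rx": 0,"ry": 0,"rz": 0,"jaw": 1.6},{"x": 1.5,"y": 0,"z": 0,"rx": 0,"ry": 0,"rz": 0,"jaw": 1.6}]'

```text
clock: 17.15
tool_pos: [0.6417, 0.1523, 0.0307]
eef_rot: [0.726, 0.687, 0.0, -0.0]
contact_force: [0.8, -1.1, 0.7]
opening: 0.181
finger_force: 0.0
```

>>> send_rows --motion '[{"x": 0.9,"y": 0,"z": 0,"rx": 0,"ry": 0,"rz": 0,"jaw": 1.6},{"x": 0.6,"y": 0,"z": 0,"rx": 0,"ry": 0,"rz": 0,"jaw": 1.6},{"x": 0,"y": 0,"z": 0,"rx": 0,"ry": 0,"rz": 0,"jaw": 1.6},{"x": -1.5,"y": 0,"z": 0,"rx": 0,"ry": 0,"rz": 0,"jaw": 1.6},{"x": -2,"y": 0,"z": 0,"rx": 0,"ry": 0,"rz": 0,"jaw": 1.6}]'

```text
clock: 17.65
tool_pos: [0.6405, 0.1298, 0.0307]
eef_rot: [0.726, 0.688, -0.0, 0.0]
contact_force: [0.3, -0.2, 0.1]
opening: 0.183
finger_force: 0.0
```

```bash
python3 -c "
from h import *
tcp(); s=snap('scene','s4.png'); 
for o in orange(s,.0235): print(o[0],o[1],bf(o[2]))
t=snap('top','t4.png'); print(sl(t))
a=cv2.imread('pics/t4.png')[90:225,95:295];b=cv2.imread('pics/s4.png')[130:265,150:350]
cv2.imwrite('pics/c4.png',cv2.resize(np.hstack([a,b]),None,fx=2,fy=2,interpolation=cv2.INTER_CUBIC))"
```

```text
t 17.65 bf [0.0698 0.0858] tipz 0.0197 toolx_bf [-0.001  1.   ] F [ 0.29 -0.23  0.15] op 16.1
[392.5, 129.3] 415 [0.741  0.1053]
[393.3, 150.9] 50 [ 0.5387 -0.0314]
[186.7, 151.8] 55 [0.0025 0.416 ]
[250.6, 172.1] 18 [0.0688 0.1404]
[]
```

View pics/c4.png

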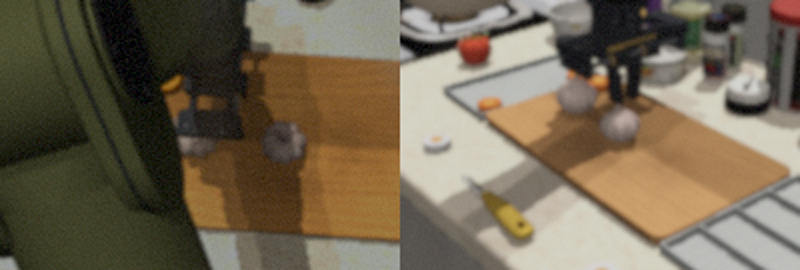

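Slice B sits ahead of the fingers at about (0.069, 0.145) in the board frame, past the garlic row, and the bulbs haven't moved. Now I'll turn and sweep it diagonally into the middle of the tray.

>>> send_rows --motion '[{"x": 0,"y": 0,"z": 0,"rx": 0,"ry": 0,"rz": -0.13,"jaw": 1.6},{"x": 0,"y": 0,"z": 0,"rx": 0,"ry": 0,"rz": -0.13,"jaw": 1.6},{"x": 0,"y": 0,"z": 0,"rx": 0,"ry": 0,"rz": -0.13,"jaw": 1.6},{"x": 0,"y": 0,"z": 0,"rx": 0,"ry": 0,"rz": -0.13,"jaw": 1.6},{"x": 0,"y": 0,"z": 0,"rx": 0,"ry": 0,"rz": -0.13,"jaw": 1.6}]'

```text
clock: 18.25
tool_pos: [0.6406, 0.1304, 0.0308]
eef_rot: [0.467, 0.884, -0.0, 0.0]
contact_force: [1.3, 0.1, -0.0]
opening: 0.183
finger_force: 0.0
```

>>> send_rows --motion '[{"x": 0,"y": 0,"z": 0,"rx": 0,"ry": 0,"rz": -0.13,"jaw": 1.6},{"x": 0,"y": 1.4,"z": 0,"rx": 0,"ry": 0,"rz": 0,"jaw": 1.6},{"x": 0,"y": 1.4,"z": 0,"rx": 0,"ry": 0,"rz": 0,"jaw": 1.6},{"x": 0,"y": 1.4,"z": 0,"rx": 0,"ry": 0,"rz": 0,"jaw": 1.6},{"x": 0,"y": 0,"z": 0,"rx": 0,"ry": 0,"rz": 0,"jaw": 1.6}]'

```text
clock: 18.75
tool_pos: [0.6732, 0.1603, 0.0309]
eef_rot: [0.41, 0.912, 0.001, 0.001]
contact_force: [-0.7, -1.1, 0.6]
opening: 0.185
finger_force: 0.0
```

```bash
python3 -c "
from h import *
tcp()
s=snap('scene'); 
for o in orange(s,.0235): print(o[0],o[1],bf(o[2]))"
```

```text
t 18.75 bf [0.1009 0.1181] tipz 0.0199 toolx_bf [-0.704  0.711] F [-0.67 -1.13  0.63] op 16.2
[392.7, 129.1] 394 [0.7432 0.1058]
[187.1, 151.9] 56 [0.0028 0.4143]
[250.8, 172.0] 20 [0.0699 0.1405]
```

>>> send_rows --motion '[{"x": 0.6,"y": -0.3,"z": 0,"rx": 0,"ry": 0,"rz": 0,"jaw": 1.6},{"x": 0.8,"y": 0,"z": 0,"rx": 0,"ry": 0,"rz": 0,"jaw": 1.6},{"x": 1.2,"y": 0,"z": 0,"rx": 0,"ry": 0,"rz": 0,"jaw": 1.6},{"x": 1.2,"y": 0,"z": 0,"rx": 0,"ry": 0,"rz": 0,"jaw": 1.6},{"x": 1.2,"y": 0,"z": 0,"rx": 0,"ry": 0,"rz": 0,"jaw": 1.6}]'

```text
clock: 19.3
tool_pos: [0.6354, 0.1958, 0.0308]
eef_rot: [0.41, 0.912, 0.0, -0.0]
contact_force: [-0.3, 0.6, 0.3]
opening: 0.183
finger_force: 0.0
```

>>> send_rows --motion '[{"x": 1.2,"y": 0,"z": 0,"rx": 0,"ry": 0,"rz": 0,"jaw": 1.6},{"x": 1.2,"y": 0,"z": 0,"rx": 0,"ry": 0,"rz": 0,"jaw": 1.6},{"x": 1.2,"y": 0,"z": 0,"rx": 0,"ry": 0,"rz": 0,"jaw": 1.6},{"x": 1.2,"y": 0,"z": 0,"rx": 0,"ry": 0,"rz": 0,"jaw": 1.6},{"x": 1.2,"y": 0,"z": 0,"rx": 0,"ry": 0,"rz": 0,"jaw": 1.6}]'

```text
clock: 19.8
tool_pos: [0.5961, 0.24, 0.0307]
eef_rot: [0.41, 0.912, 0.0, -0.0]
contact_force: [0.0, 0.8, -0.0]
opening: 0.184
finger_force: 0.0
```

>>> send_rows --motion '[{"x": 1.0,"y": 0,"z": 0,"rx": 0,"ry": 0,"rz": 0,"jaw": 1.6},{"x": 1.0,"y": 0,"z": 0,"rx": 0,"ry": 0,"rz": 0,"jaw": 1.6},{"x": 1.0,"y": 0,"z": 0,"rx": 0,"ry": 0,"rz": 0,"jaw": 1.6},{"x": 0,"y": 0,"z": 0,"rx": 0,"ry": 0,"rz": 0,"jaw": 1.6},{"x": 0,"y": 0,"z": -2,"rx": 0,"ry": 0,"rz": 0,"jaw": 1.6}]'

```text
clock: 20.3
tool_pos: [0.575, 0.261, 0.0487]
eef_rot: [0.41, 0.912, -0.002, -0.001]
contact_force: [0.1, -0.4, 0.7]
opening: 0.181
finger_force: 0.0
```

>>> send_rows --motion '[{"x": 0,"y": 0,"z": -5,"rx": 0,"ry": 0,"rz": 0,"jaw": 1.6},{"x": 0,"y": 0,"z": -5,"rx": 0,"ry": 0,"rz": 0,"jaw": 1.6},{"x": -4,"y": -2,"z": 0,"rx": 0,"ry": 0,"rz": 0,"jaw": 1.6},{"x": -4,"y": -2,"z": 0,"rx": 0,"ry": 0,"rz": 0,"jaw": 1.6},{"x": -4,"y": -2,"z": 0,"rx": 0,"ry": 0,"rz": 0,"jaw": 1.6}]'

```text
clock: 20.8
tool_pos: [0.6124, 0.1301, 0.1515]
eef_rot: [0.41, 0.912, 0.0, 0.001]
contact_force: [0.8, -0.7, -0.8]
opening: 0.184
finger_force: 0.0
```

>>> send_rows --motion '[{"x": -3.5,"y": -3.5,"z": 0,"rx": 0,"ry": 0,"rz": 0,"jaw": 1.6},{"x": -3.5,"y": -3.5,"z": 0,"rx": 0,"ry": 0,"rz": 0,"jaw": 1.6},{"x": -3.5,"y": -3.5,"z": 0,"rx": 0,"ry": 0,"rz": 0,"jaw": 1.6},{"x": -3.5,"y": -3.5,"z": 0,"rx": 0,"ry": 0,"rz": 0,"jaw": 1.6},{"x": 0,"y": 0,"z": 0,"rx": 0,"ry": 0,"rz": 0,"jaw": 1.6}]'

```text
clock: 21.3
tool_pos: [0.5982, -0.0781, 0.1509]
eef_rot: [0.417, 0.909, -0.004, 0.001]
contact_force: [-0.3, -0.2, -0.1]
opening: 0.182
finger_force: 0.0
```

```bash
python3 -c "
from h import *
tcp(); s=snap('scene','s5.png'); 
t=snap('top','t5.png'); print(sl(t,.0085))
a=cv2.imread('pics/t5.png')[90:225,95:295];b=cv2.imread('pics/s5.png')[130:265,150:350]
cv2.imwrite('pics/c5.png',cv2.resize(np.hstack([a,b]),None,fx=2,fy=2,interpolation=cv2.INTER_CUBIC))"
```

```text
t 21.3 bf [ 0.039  -0.1241] tipz 0.1399 toolx_bf [-0.693  0.721] F [-0.31 -0.19 -0.1 ] op 16.0
[([151.8, 124.2], 49, [0.0798, 0.2179]), ([148.4, 156.9], 52, [-0.002, 0.218]), ([145.1, 188.4], 54, [-0.079, 0.218])]
```

View pics/c5.png

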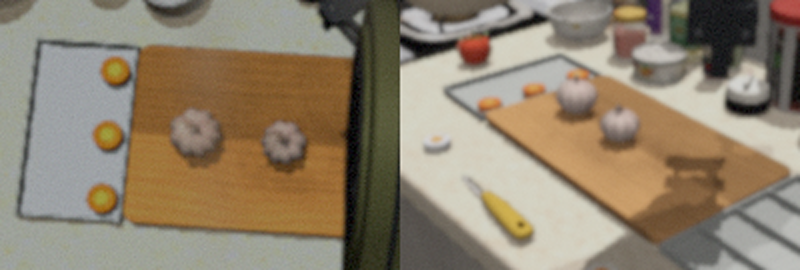

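All three slices lie flat inside the plain tray at (152,124), (148,157) and (145,188). The bulbs are still at (192,156) and (237,161), and the gripper is clear.

```bash
python3 -c "
from plant import *
print(finish_job())"
```

```text
the job is handed in; nothing more can be done
None
```

I swept all three carrot slices into the plain tray, where the last pictures show them lying flat. The garlic bulbs were not moved, and I handed the job in after about 21 s of the 67 s allowed.

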